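# Fill the empty cells of the leaning sample rack

### The job

Some cells of the leaning sample rack are empty: find them and fill them with the two spare vials from the white holder. Push each spare in along the slanted cell, past its sprung clip, until it sits fully home on the cell floor, then let go. Leave the vials that are already in the rack, and the bottle, cup and mouse, as they are.

Things in the scene. Friction and masses are not known exactly. Their poses are not given: they have to be found in the camera images.
- rack: fixed aluminium-grey block with a row of six open cells, four taken and two empty at random; it leans 30 degrees, mouths looking up and to its front (robot's side). Origin: middle of the row, on the cell floors. z: out of the mouths along the cell axes, 30 degrees from vertical; y: along the row; x: up the slope, away from the robot. Nothing stands above it.
- mouths (a point): middle of the row at the height of the cell mouths, 45 mm along rack z from the cell floors. Cells are 48 mm apart, 45 mm deep, 31.5 mm wide along rack y and open from -14.5 to +20 mm along rack x (0 = centre of a seated vial). The 16 mm webs between cells are flush with the mouths. A seated vial stands 50 mm out of its mouth.
- clips (a point): middle of the row at the height of the clips, 30 mm along rack z from the floors. In each cell's upper wall (+x) a small sprung steel clip stands 4 mm into the vial's path and presses a vial to the lower wall. Passing it takes up to about 15 N, sideways push included, and 3 to 8 N from there on (a vial left part-way stays stuck there); then the vial bottoms hard on the floor.
- cell1 (a point): cell 1 of the rack, counted towards +y of the rack: the point on its floor where the centre of a seated vial's underside rests (y = -120 mm in the rack's frame).
- cell2 (a point): cell 2 of the rack, counted towards +y of the rack: the point on its floor where the centre of a seated vial's underside rests (y = -72 mm in the rack's frame).
- cell3 (a point): cell 3 of the rack, counted towards +y of the rack: the point on its floor where the centre of a seated vial's underside rests (y = -24 mm in the rack's frame).
- cell4 (a point): cell 4 of the rack, counted towards +y of the rack: the point on its floor where the centre of a seated vial's underside rests (y = 24 mm in the rack's frame).
- cell5 (a point): cell 5 of the rack, counted towards +y of the rack: the point on its floor where the centre of a seated vial's underside rests (y = 72 mm in the rack's frame).
- cell6 (a point): cell 6 of the rack, counted towards +y of the rack: the point on its floor where the centre of a seated vial's underside rests (y = 120 mm in the rack's frame).
- vial1: sealed vial, 28 mm in diameter, 95 mm tall, 60 to 130 g: amber glass with a black cap of the same diameter (top 25 mm); foot bevelled from 28 to 18 mm over its lowest 7 mm. Origin: centre of its underside; z along its axis towards the cap. All six vials are alike. Stands fully home in one of the rack's cells, to be left alone.
- vial2: sealed vial, 28 mm in diameter, 95 mm tall, 60 to 130 g: amber glass with a black cap of the same diameter (top 25 mm); foot bevelled from 28 to 18 mm over its lowest 7 mm. Origin: centre of its underside; z along its axis towards the cap. All six vials are alike. Stands fully home in one of the rack's cells, to be left alone.
- vial3: sealed vial, 28 mm in diameter, 95 mm tall, 60 to 130 g: amber glass with a black cap of the same diameter (top 25 mm); foot bevelled from 28 to 18 mm over its lowest 7 mm. Origin: centre of its underside; z along its axis towards the cap. All six vials are alike. Stands fully home in one of the rack's cells, to be left alone.
- vial4: sealed vial, 28 mm in diameter, 95 mm tall, 60 to 130 g: amber glass with a black cap of the same diameter (top 25 mm); foot bevelled from 28 to 18 mm over its lowest 7 mm. Origin: centre of its underside; z along its axis towards the cap. All six vials are alike. Stands fully home in one of the rack's cells, to be left alone.
- vial5: sealed vial, 28 mm in diameter, 95 mm tall, 60 to 130 g: amber glass with a black cap of the same diameter (top 25 mm); foot bevelled from 28 to 18 mm over its lowest 7 mm. Origin: centre of its underside; z along its axis towards the cap. All six vials are alike. A spare, standing upright in the white holder.
- vial6: sealed vial, 28 mm in diameter, 95 mm tall, 60 to 130 g: amber glass with a black cap of the same diameter (top 25 mm); foot bevelled from 28 to 18 mm over its lowest 7 mm. Origin: centre of its underside; z along its axis towards the cap. All six vials are alike. A spare, standing upright in the white holder.
- holder: fixed white block, 56 x 160 x 24 mm, with three pockets 32 mm square and 18 mm deep along its y (at -50, 0 and +50 mm; the middle one is empty); spares stand loosely in the outer two, undersides 6 mm above the bench, 77 mm of each standing clear. Origin: centre of its underside.
- bottle: bystander: white plastic bottle, 68 mm in diameter, 150 mm tall. Origin: centre of its underside.
- beaker: bystander: steel cup, 68 mm across, 75 mm tall. Origin: centre of its underside.
- mouse: bystander: black computer mouse, 100 x 58 x 32 mm. Origin: centre of its underside.
Not all that is in view belongs to the job. Leave any blue look-alike of the vial5 alone. Leave any green look-alike of the vial6 alone.

How it is judged:
At the end, for the whole second after the job is handed in: Both spares at rest in rack cells: underside centre within 5 mm of a cell floor point and under 2.5 mm above the floor, axis within 0.1 rad of the cell's; the four vials already there moved no more than 10 mm, the bystanders less than 30 mm ((distance between vial5 and cell1 below 0.005 m or distance between vial5 and cell2 below 0.005 m or distance between vial5 and cell3 below 0.005 m or distance between vial5 and cell4 below 0.005 m or distance between vial5 and cell5 below 0.005 m or distance between vial5 and cell6 below 0.005 m) and z of each of vial5, vial6 in the frame of rack below 0.0025 m and angle between the z axis of each of vial5, vial6 and the z axis of rack, either way round below 0.1 rad and linear speed of each of vial5, vial6 below 0.01 m/s and (distance between vial6 and cell1 below 0.005 m or distance between vial6 and cell2 below 0.005 m or distance between vial6 and cell3 below 0.005 m or distance between vial6 and cell4 below 0.005 m or distance between vial6 and cell5 below 0.005 m or distance between vial6 and cell6 below 0.005 m) and not (distance of vial1 from where it was at the start of the episode above 0.01 m) and not (distance of vial2 from where it was at the start of the episode above 0.01 m) and not (distance of vial3 from where it was at the start of the episode above 0.01 m) and not (distance of vial4 from where it was at the start of the episode above 0.01 m) and distance of each of bottle, beaker, mouse from where it was at the start of the episode below 0.03 m); the robot touches nothing.
It fails at once if a vial already in the rack is pulled, shifted or tipped (more than 10 mm) (distance of any of vial1, vial2, vial3, vial4 from where it was at the start of the episode above 0.01 m).
It fails at once if a bystander (bottle, cup, mouse) is shifted by more than 30 mm (distance of any of bottle, beaker, mouse from where it was at the start of the episode above 0.03 m).
It also fails if it takes over 72 s, if anything falls off the work surface, if the arm or the gripper's body presses on something with over 40 N, if the wrist force passes 120 N, or if a joint passes its speed limit or range.

### The arm

A 6-joint arm with a two-finger parallel gripper is mounted at the origin on the work surface. World frame = base frame: x ahead of the robot, y to its left, z up, the work surface at z = 0. Lengths are in m, angles in rad, forces in N, time in s.
With the tool pointing down it reaches from about 0.3 to 0.825 m from the base axis. Payload 5.4 kg.
Tool frame: the origin (TCP) lies midway between the tips of the shut fingers; the grasp point (between the pads) lies 19 mm behind it; z points along the fingers, y is the line along which they close (so a half turn about z gives the same grasp; the last joint's range is limited). The gripper opens to 92 mm and grips with 3 to 60 N. Pads are 20 mm wide; open, the fingers measure 128 mm over their backs; the gripper's body (75 mm by 189 mm) begins 69 mm behind the grasp point.
Start: joints at [0.957, 0.158, 1.597, -0, 1.386, -0.21], TCP at [0.226, 0.529, 0.215] pointing down, gripper open.
Joint ranges: [-2.91, 2.91], [-0.94, 2.29], [0.18, 2.7], [-1.29, 4.43], [0.17, 2.64], [-3, 3]. Speed limits (rad/s): [2.57, 2.57, 3.14, 3.14, 3.14, 3.14].

### API

Orientations are given as a unit quaternion [x, y, z, w].
In Python, from plant import robot gives the robot as it stands.
- The arm moves only by the tool servo_tool, never from a script. Its argument "plan" is a list that holds one entry, the list of rows, each a list of 4 numbers: the shift along the tool's x, y, z in mm, then the turn about the tool's z in degrees. A call has 1 to 20 rows; each row shifts and turns the commanded pose from where the row before left it, along the tool's axes as they then stand; what a row does not reach is not made up. A row lasts 1/10 s, in which the tool goes at most 50 mm and 8.59 degrees, less where a joint would pass 70% of its speed; a pose out of reach is approached as far as the arm can. A call is refused whole if a number of a shift passes 50 or a number of a turn 8.59, either way. A call with a gripper value outside its range is refused whole. "fingers" is the finger opening in mm, from 0 to 91.9, set as the call begins (left out, the last holds). The fingers move at their own pace and stop on an object; "grip_force" is the grip in N (left out, the last holds). Time passes only in rows, so rows that do not move let the fingers close. It gives the time, the measured TCP pose, the force, the opening and the grip force at its end, in the units of the state.
- robot.get_obs(): the state, without advancing time (a new reading comes with each control period).
- robot.get_image(name): name is "scene" or "top" or "wrist"; returns a dict with "pixels" (384x512x3 uint8, blue, green, red), "range_z" (384x512 float32, m along the optical axis (not along the pixel's ray), 0 where there is no reading), "mtx" (3x3 intrinsics, pixels), "rvec" (rotation vector, rad) and "tvec" (3), from world to camera coordinates, as OpenCV has them. Camera axes: x right, y down, z forward; pixel columns grow to the right and rows downward; lengths in m; the calibration is good to about 2 mm. A picture is of the moment at which its call begins.
- robot.job_done(): hands the job in; it is judged then, once.
The state is a dict: "time_s": time; "qpos": joint angles; "joint_velocities": joint speeds; "joint_torque": joint torques, N m; "eef_pos": TCP position; "ee_rot": TCP orientation; "wrist_force": force on the tool from outside, world axes, zero at the start; "wrist_torque": the same for the moment, N m; "opening": finger opening in m; "gripper_force": force on a finger pad.
Only numpy, scipy, OpenCV 4.12 (cv2) and the standard library are available. Lean on these libraries where they do the work, as an engineer would, in place of code of your own. Each camera call takes 0.05 s, during which the arm holds its last target. There are 200 camera calls.

## Working session

There is one attempt and no reset: what is moved stays moved. The work goes in short steps, Python scripts to look and compute and a tool call to move; the robot and the scene stay as the last step left them, time stands still between calls to the robot, and variables do not carry over. Pictures are saved under pics/ and viewed, at most 10 in all, crops included, and the job is handed in when it is done.

Besides the shell and the picture viewer there is one more tool, called after "Call:" in YAML: its name, and indented under it one key for each argument. servo_tool: Moves the arm, as the interface text tells. Its arguments: {"type":"object","properties":{"plan":{"type":"array"},"fingers":{"type":"number"},"grip_force":{"type":"number"}},"required":["plan"]}

```bash
mkdir -p pics; ls
cat > h.py <<'E'
import numpy as np, cv2, pickle
from plant import robot
def grab(n):
    d=robot.get_image(n); pickle.dump(d,open(f'pics/{n}.pkl','wb')); return d
def pts(d):
    "world point for each pixel from range_z"
    R=cv2.Rodrigues(np.array(d['rvec'],float))[0]; t=np.array(d['tvec'],float).ravel(); K=np.array(d['mtx'])
    v,u=np.mgrid[:384,:512]; z=d['range_z']
    c=np.stack([(u-K[0,2])/K[0,0]*z,(v-K[1,2])/K[1,1]*z,z],-1)
    return (c-t)@R
E
python3 - <<'E'
from h import *
for n in ('scene','top'):
    d=grab(n); cv2.imwrite(f'pics/{n}0.png',d['pixels'])
    R=cv2.Rodrigues(np.array(d['rvec'],float))[0]; print(n,-R.T@np.array(d['tvec']).ravel(), R[2])
print(robot.get_obs())
E
```

```text
pics
scene [1.07247102 0.58097275 0.74945188] [-0.48040493 -0.57173965 -0.66507509]
top [0.43510934 0.018692   1.17745444] [ 0.12211984  0.01555936 -0.9923934 ]
{'time_s': 0.1, 'qpos': array([ 9.56889150e-01,  1.58968098e-01,  1.59811225e+00, -1.56599039e-05,
        1.38621461e+00, -2.10087900e-01]), 'joint_velocities': array([ 7.13897466e-04, -2.06015122e-03, -3.36458285e-03,  1.18516119e-03,
       -1.77951275e-05,  5.97261819e-04]), 'joint_torque': array([-4.34873737e-04, -3.86507463e+01, -3.22958922e+01,  7.02368980e-02,
        3.40316934e-02, -5.87872910e-05]), 'eef_pos': array([0.22561604, 0.52826342, 0.21372449]), 'ee_rot': array([ 2.00539053e-01,  9.79685339e-01, -7.83008936e-04, -3.33782808e-04]), 'wrist_force': array([-0.25488164, -0.39830547, -0.47961483]), 'wrist_torque': array([-0.01624044,  0.01478577,  0.01545804]), 'gripper_force': 0.0, 'opening': 0.09171973810589167}
```

View pics/scene0.png

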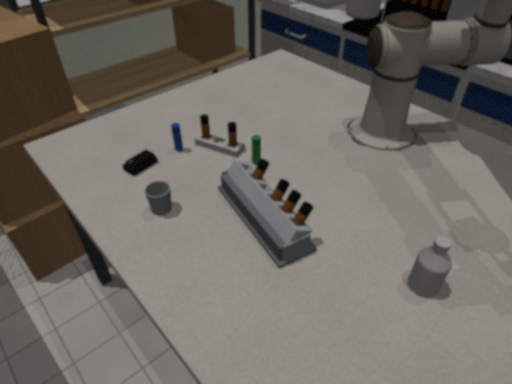

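View pics/top0.png

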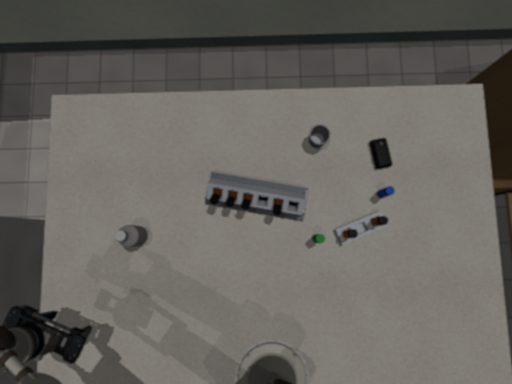

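The scene view shows the grey rack at about (265,210), the holder at (220,140) with two amber spares, blue and green decoys beside it. In the top view the caps in the rack are at x≈216, 232, 247, 277 px, with empty cells at about (262,200) and (293,206), i.e. cells 3 and 1. The spares are at about (350,234) and (380,221).

Run:
```python
from h import *
d=pickle.load(open('pics/top.pkl','rb')); P=pts(d)
im=d['pixels'].astype(int)
print('bench',np.median(P[250:300,200:240,2]))
for n,(u,v) in dict(s1=(350,233),s2=(381,221),e3=(262,200),e1=(293,206),v6=(216,195),v2=(277,205),green=(319,238),blue=(386,191),cup=(318,135),bottle=(128,236),mouse=(380,152)).items():
    print(n,P[v,u].round(3),'max z nearby',P[v-6:v+7,u-6:u+7].reshape(-1,3)[P[v-6:v+7,u-6:u+7,2].argmax()].round(3))
# dark blobs (caps)
m=((im.max(-1)<45)&(P[...,2]>.06)&(P[...,2]<.2)).astype(np.uint8); m[:, :180]=0; m[280:]=0
n,l,s,c=cv2.connectedComponentsWithStats(m)
for i in range(1,n):
    if s[i,4]>8: 
        q=P[l==i]; print(c[i].round(1),s[i,4],np.median(q,0).round(3),q[:,2].max().round(3))
```

```text
bench -9.621954942855773e-05
s1 [ 0.445 -0.244  0.101] max z nearby [0.435 0.019 1.177]
s2 [ 0.479 -0.34   0.098] max z nearby [0.435 0.019 1.177]
e3 [0.557 0.018 0.035] max z nearby [0.435 0.019 1.177]
e1 [ 0.535 -0.082  0.04 ] max z nearby [0.435 0.019 1.177]
v6 [0.567 0.156 0.116] max z nearby [0.435 0.019 1.177]
v2 [0.435 0.019 1.177] max z nearby [0.435 0.019 1.177]
green [ 0.432 -0.151  0.099] max z nearby [0.435 0.019 1.177]
blue [ 0.571 -0.362  0.095] max z nearby [ 0.567 -0.367  0.099]
cup [ 0.779 -0.177  0.004] max z nearby [0.435 0.019 1.177]
bottle [0.449 0.418 0.124] max z nearby [0.443 0.424 0.153]
mouse [ 0.708 -0.373  0.032] max z nearby [0.435 0.019 1.177]
[214.8 198.5] 89 [0.554 0.16  0.121] 0.13
[230.3 201.2] 86 [0.547 0.113 0.121] 0.128
[245.6 203.7] 84 [0.537 0.066 0.121] 0.13
[276.7 208.9] 86 [ 0.52  -0.026  0.121] 0.13
[380.6 220.3] 74 [ 0.482 -0.34   0.098] 0.106
[351.1 233.1] 62 [ 0.445 -0.248  0.1  ] 0.105
```

Call:
servo_tool:
  plan:
    - [[0,0,0,-6.4],[0,0,0,-6.4],[-23,-35.5,-7,0],[-23,-35.5,-7,0],[-23,-35.5,-7,0],[-23,-35.5,-7,0],[-23,-35.5,-7,0],[-23,-35.5,-7,0],[-23,-35.5,-7,0],[-23,-35.5,-7,0],[-23,-35.5,-7,0],[-23,-35.5,-7,0],[-23,-35.5,-7,0],[-23,-35.5,-7,0],[0,0,0,0],[0,0,0,0],[0,0,0,0]]

```text
time_s: 1.8
eef_pos: [0.4205, 0.0611, 0.2981]
ee_rot: [0.09, 0.996, 0.0, -0.001]
wrist_force: [0.0, 0.2, 1.1]
opening: 0.0917
gripper_force: 0.0
```

Run:
```python
from h import *
d=grab('wrist'); cv2.imwrite(f'pics/wrist1.png',d['pixels'])
R=cv2.Rodrigues(np.array(d['rvec'],float))[0]; print(-R.T@np.array(d['tvec']).ravel(), R[2])
o=robot.get_obs(); print(o['eef_pos'],o['ee_rot'],o['qpos'],o['wrist_force'])
```

```text
[0.3436698  0.07614518 0.46755771] [ 0.27204339 -0.04800925 -0.96108663]
[0.42043599 0.06126063 0.29815413] [ 8.92083793e-02  9.96012866e-01  1.74069679e-04 -4.52963174e-04] [-1.41634919e-01 -2.92686612e-01  1.86222128e+00  3.00298489e-04
  1.57298088e+00 -1.53377645e+00] [0.17647467 0.67587322 0.05127593]
```

View pics/wrist1.png

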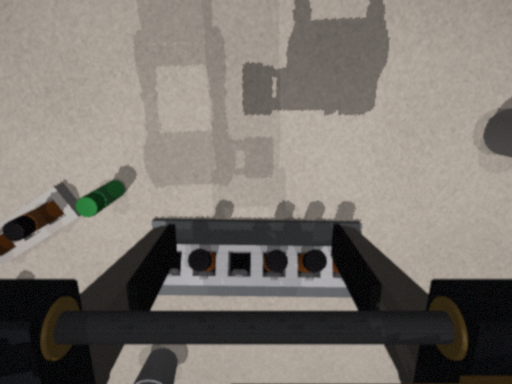

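The wrist view (image up points to the robot) shows the rack at rows 220–295, partly hidden by the fingers. The caps are at about (202,260), (275,260) and (313,260), an empty cell is at (240,263), and the green decoy and holder are at the left. I'll move forward so the rack clears the fingers.

Call:
servo_tool:
  plan:
    - [[-30,0,0,0],[-35,0,0,0],[-35,0,0,0],[-25,0,0,0],[0,0,0,0],[0,0,0,0],[0,0,0,0]]

```text
time_s: 2.55
eef_pos: [0.5431, 0.0387, 0.2987]
ee_rot: [0.089, 0.996, 0.0, -0.0]
wrist_force: [-0.4, -0.8, -0.6]
opening: 0.0918
gripper_force: 0.0
```

Run:
```python
from h import *
d=grab('wrist'); cv2.imwrite(f'pics/wrist2.png',d['pixels'])
P=pts(d); im=d['pixels'].astype(int)
print(robot.get_obs()['eef_pos'])
# fit mouth-plane: bright grey, height band .05-.075
g=(im.max(-1)-im.min(-1)<40)&(im.mean(-1)>110)&(P[...,2]>.03)&(P[...,2]<.1)&(d['range_z']>0)
q=P[g]; print(g.sum(),q.min(0),q.max(0))
c=np.median(q,0); 
for _ in range(5):
    k=np.abs((q-c)@np.linalg.svd(q-c,full_matrices=False)[2][2])<.002 if len(q)<40000 else slice(None); q=q[k]; c=q.mean(0)
n=np.linalg.svd(q-c,full_matrices=False)[2]; print(c,n,len(q))
cv2.imwrite('pics/g2.png',(g*255).astype(np.uint8))
```

```text
[0.54319129 0.03857351 0.29885073]
9242 [ 0.41721883 -0.25165066  0.03563438] [0.79538917 0.19968184 0.09559123]
[0.5653693  0.03434745 0.07941168] [[ 0.24830567  0.96863378  0.00963811]
 [-0.95396719  0.2427941   0.17606146]
 [-0.168199    0.0529115  -0.98433199]] 602
```

View pics/wrist2.png

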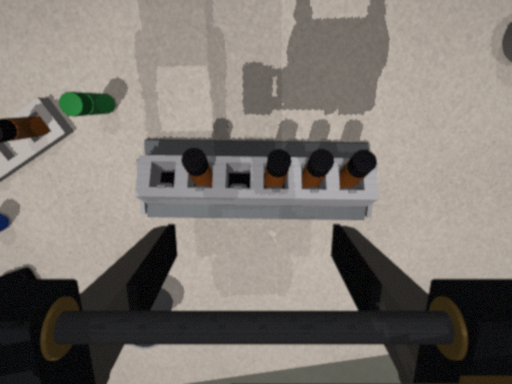

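The view shows the whole rack. The bright mouth face spans columns 136–377 and rows 155–200, with openings at cell 1 (163,173) and cell 3 (240,175), and vials at columns 200, 277, 318 and 358. Next I'll fit the mouth plane and find the opening edges.

Run:
```python
from h import *
d=pickle.load(open('pics/wrist.pkl','rb')); P=pts(d); gray=d['pixels'].mean(-1)
np.set_printoptions(suppress=True,precision=4)
box=np.zeros(gray.shape,bool); box[157:199,140:374]=1
q=P[box&(d['range_z']>0)&(gray>125)]; print(len(q))
best=None; rng=np.random.default_rng(0)
for _ in range(400):
    a,b,c=q[rng.choice(len(q),3)]; n=np.cross(b-a,c-a); L=np.linalg.norm(n)
    if L<1e-5: continue
    n/=L; k=np.abs((q-a)@n)<.0015
    if best is None or k.sum()>best.sum(): best=k
r=q[best]; c=r.mean(0); n=np.linalg.svd(r-c,full_matrices=False)[2][2]; n*=np.sign(n[2])
print('plane',c,n,best.sum(),'tilt',np.degrees(np.arccos(n[2])),'yaw',np.degrees(np.arctan2(-n[1],-n[0])))
np.savez('plane.npz',c=c,n=n)
for v in (163,170,176,182): print(v,gray[v,130:262].astype(int))
for u in (155,163,171,236,243): print(u,gray[140:225,u].astype(int))
```

```text
4673
plane [0.5613 0.0335 0.0839] [-0.4884  0.0954  0.8674] 4206 tilt 29.839819810327338 yaw -11.049027995208013
163 [174 174 173 169 165 162 157 150 147 146 146 145 145 147 145 146 145 145
 143 144 136  97  74  74  87  95 107 111 114 116 116 115 117 116 116 116
 115 115 118 115 115 118 120 117 121 128 140 147 146 147 144 121  77  35
  15  18  22  19  19  14  15  14  19  16  23  14  17  12  18  17  11  14
  11  12  10   5   8  19  46  62  69  68  71  77  97 122 133 135 134 136
 135 133 135 134 135 129 110 100 108 115 117 116 117 117 118 118 116 117
 118 118 120 127 132 132 132 131 133 132 131 133 139 146 143 136 134 136
 136 138 136 135 135 137]
170 [175 175 173 177 174 170 164 155 152 151 149 151 150 150 149 150 152 150
 150 141 107  71  63  59  60  60  61  58  61  60  63  64  64  68  73  84
  88  85  80  85  89  89  76  74  88 123 145 151 151 152 152 150 152 150
 144 125  79  36  19  13  23  15  18  15  17  18  18   9  14   7   8  10
   7   6   8  15  24  37  35  24  31  52  84 122 133 137 135 136 136 137
 137 135 137 136 133 118  85  66  66  67  66  67  72  91 103 108 101 107
 111
[... 2226 characters left out ...]

236 [ 64  46  47  46  46  48  46  48  44  46  42  43  45  47  47  63  96 126
 137 139 138 138 125 116 115 114 116 117 116 115 101  82  55  27  12   4
   3   1   6   6   1   0  10  25  50  70  86 104 114 130 138 140 140 141
 143 143 140 133 127 128 126 128 127 127 120 113 111 108 108 114 116 114
 114 116 117 114 114 121 143 157 162 161 162 167 172]
243 [ 71  50  46  44  46  44  46  46  47  48  44  45  48  44  46  63 100 132
 152 158 159 154 145 132 125 125 126 128 127 123 107  89  67  40  19   0
   7   8   3   4   3   3   5  19  48  57  67  81 112 140 156 161 161 161
 162 159 159 151 134 126 124 128 128 124 120 113 110 109 111 114 115 116
 117 116 117 116 115 122 140 157 162 159 159 167 164]
```

```bash
cat >> h.py <<'E'
def cast(d,uv,c,n):
    R=cv2.Rodrigues(np.array(d['rvec'],float))[0]; t=np.array(d['tvec'],float).ravel(); K=np.array(d['mtx'])
    uv=np.atleast_2d(uv).astype(float); C=-R.T@t
    r=np.c_[uv,np.ones(len(uv))]@np.linalg.inv(K).T@R
    return C+r*(((c-C)@n)/(r@n))[:,None]
E
python3 - <<'E'
from h import *
np.set_printoptions(suppress=True,precision=4)
d=pickle.load(open('pics/wrist.pkl','rb')); z=np.load('plane.npz'); c,n=z['c'],z['n']; g=cv2.GaussianBlur(d['pixels'].mean(-1),(3,3),.6)
def edge(line,lo,hi):  # strongest step, subpixel
    s=np.abs(np.diff(line[lo:hi])); i=s.argmax(); w=s[max(i-2,0):i+3]; return lo+max(i-2,0)+.5+(w*np.arange(len(w))).sum()/w.sum()
# row direction from the top face edges (front v~155 and back v~197)
F=np.array([(u,edge(g[:,u],150,160)) for u in list(range(145,182))+list(range(216,262))])
B=np.array([(u,edge(g[:,u],192,202)) for u in range(142,372)])
for nm,E in(('front',F),('back',B)):
    w=cast(d,E,c,n); m=w.mean(0); v=np.linalg.svd(w-m,full_matrices=False)[2][0]; v*=np.sign(v[1]); print(nm,m,v,'yaw',np.degrees(np.arctan2(-v[0],v[1])))
    if nm=='back': yv=v
yaw=np.arctan2(-yv[0],yv[1])
ya=np.array([-np.sin(yaw),np.cos(yaw),0]); h=np.array([np.cos(yaw),np.sin(yaw),0]); xa=h*np.cos(np.pi/6)+np.array([0,0,.5]); za=np.cross(xa,ya)
print('za',za,'n',n)
def co(E): w=cast(d,E,c,n)-c; return w@xa,w@ya
fx=co(F)[0];bx=co(B)[0]; print('front edge x',np.median(fx),'back edge x',np.median(bx))
for nm,l,r in(('c1',(144,156),(168,180)),('c3',(220,231),(245,255))):
    L=np.array([(edge(g[v],*l),v) for v in range(173,185)]);Rr=np.array([(edge(g[v],*r),v) for v in range(173,185)])
    U=np.array([(u,edge(g[:,u],157,166 if nm=='c1' else 167)) for u in range(int(l[1])+4,r[0]-3)]); D=np.array([(u,edge(g[:,u],182,192)) for u in range(l[1]+2,r[0]-3)])
    yl,yr=np.median(co(L)[1]),np.median(co(Rr)[1]); xl,xr=np.median(co(U)[0]),np.median(co(D)[0])
    print(nm,'y',yl,yr,yr-yl,(yl+yr)/2,'x',xl,xr,xr-xl,'x0 from sides',xl+.0145,xr-.020)
np.savez('axes.npz',xa=xa,ya=ya,za=za,c=c)
E
```

```text
front [ 0.5207 -0.0195  0.0668] [0.1932 0.9812 0.0009] yaw -11.140782462841559
back [0.5801 0.0374 0.0941] [0.1922 0.9814 0.0003] yaw -11.08078847193695
za [-0.4907  0.0961  0.866 ] n [-0.4884  0.0954  0.8674]
front edge x -0.034219129956005234 back edge x 0.020634266121470388
c1 y -0.12833049909569239 -0.09749470648236594 0.030835792613326446 -0.11291260278902916 x -0.025978400566862927 0.004579951989801282 0.030558352556664208 x0 from sides -0.011478400566862926 -0.015420048010198719
c3 y -0.031839861010799296 -0.0016164129750027019 0.030223448035796595 -0.016728136992901 x -0.03154418213315227 0.0033869130702900963 0.03493109520344237 x0 from sides -0.017044182133152272 -0.016613086929709905
```

Run:
```python
from h import *
np.set_printoptions(suppress=True,precision=4)
d=pickle.load(open('pics/wrist.pkl','rb')); a=np.load('axes.npz'); xa,ya,za,c=[a[k] for k in('xa','ya','za','c')]
O=c-.0165*xa+.0072*ya-.045*za; print('origin',O)
P=pts(d); q=(P-O)@np.stack([xa,ya,za]).T; g=d['pixels'].max(-1)
m=((q[...,2]>.091)&(q[...,2]<.1)&(abs(q[...,0])<.03)&(abs(q[...,1])<.16)&(d['range_z']>0)).astype(np.uint8)
N,l,s,ce=cv2.connectedComponentsWithStats(m)
for i in range(1,N):
    if s[i,4]>20: 
        w=q[l==i]; print(ce[i],s[i,4],'median',np.median(w,0),'mid-extent',(np.percentile(w,2,0)+np.percentile(w,98,0))/2,np.ptp(w,0))
np.savez('rack.npz',R=np.stack([xa,ya,za],1),O=O)
```

```text
origin [0.5708 0.039  0.0367]
[193.1429 158.9177] 462 median [ 0.0054 -0.0717  0.0952] mid-extent [ 0.0051 -0.072   0.0949] [0.0271 0.027  0.0058]
[278.5033 160.256 ] 461 median [0.0054 0.0239 0.0953] mid-extent [0.0053 0.0235 0.0945] [0.0269 0.0258 0.0059]
[321.06   159.9786] 467 median [0.0046 0.071  0.0955] mid-extent [0.0042 0.0712 0.0947] [0.0268 0.0271 0.0065]
[363.7158 160.4674] 475 median [0.0043 0.1189 0.0955] mid-extent [0.004  0.119  0.0946] [0.0277 0.0273 0.0065]
```

Run:
```python
from h import *
np.set_printoptions(suppress=True,precision=4,linewidth=150)
a=np.load('rack.npz')
for nm in('wrist',):
    d=pickle.load(open(f'pics/{nm}.pkl','rb')); P=pts(d); q=(P-a['O'])@a['R']
    for yc in(-.072,.024,.072,.12):
        print(yc,[ (zz,round(float(np.percentile(q[(abs(q[...,1]-yc)<.004)&(abs(q[...,2]-zz)<.003)&(abs(q[...,0])<.03)][:,0],50)),4)) for zz in(.05,.055,.06,.065,.07,.075,.08,.085,.09) if ((abs(q[...,1]-yc)<.004)&(abs(q[...,2]-zz)<.003)&(abs(q[...,0])<.03)).sum()>3])
    # opening 3 profile at y=-24: rack z vs x
    for yc in(-.024,-.120):
        m=(abs(q[...,1]-yc)<.008)&(abs(q[...,0])<.05)&(d['range_z']>0); w=q[m]
        for x in np.arange(-.020,.034,.002):
            k=abs(w[:,0]-x)<.001; print((round(x,3),round(float(np.median(w[k,2])),4) if k.any() else None),end=' ')
        print()
```

```text
-0.072 [(0.05, 0.0263), (0.055, 0.0178), (0.06, 0.0179), (0.065, 0.018), (0.07, 0.018), (0.075, 0.0177), (0.08, 0.0177), (0.085, 0.0179), (0.09, 0.0177)]
0.024 [(0.05, 0.0262), (0.055, 0.018), (0.06, 0.018), (0.065, 0.0181), (0.07, 0.0181), (0.075, 0.0179), (0.08, 0.0177), (0.085, 0.0177), (0.09, 0.0179)]
0.072 [(0.05, 0.0218), (0.055, 0.0177), (0.06, 0.0174), (0.065, 0.0174), (0.07, 0.0173), (0.075, 0.017), (0.08, 0.0169), (0.085, 0.017), (0.09, 0.0172)]
0.12 [(0.05, 0.0223), (0.055, 0.0176), (0.06, 0.0176), (0.065, 0.0176), (0.07, 0.0175), (0.075, 0.0172), (0.08, 0.0172), (0.085, 0.0172), (0.09, 0.0169)]
(np.float64(-0.02), None) (np.float64(-0.018), 0.045) (np.float64(-0.016), 0.0451) (np.float64(-0.014), 0.0451) (np.float64(-0.012), 0.045) (np.float64(-0.01), 0.0261) (np.float64(-0.008), 0.0001) (np.float64(-0.006), 0.0) (np.float64(-0.004), -0.0003) (np.float64(-0.002), 0.0004) (np.float64(-0.0), 0.0004) (np.float64(0.002), -0.0006) (np.float64(0.004), 0.0003) (np.float64(0.006), 0.0002) (np.float64(0.008), None) (np.float64(0.01), None) (np.float64(0.012), None) (np.float64(0.0
[... 369 characters left out ...]
449) (np.float64(-0.014), 0.0452) (np.float64(-0.012), 0.0445) (np.float64(-0.01), 0.0266) (np.float64(-0.008), -0.0) (np.float64(-0.006), 0.0003) (np.float64(-0.004), -0.0003) (np.float64(-0.002), 0.0002) (np.float64(-0.0), -0.0004) (np.float64(0.002), -0.0003) (np.float64(0.004), 0.0001) (np.float64(0.006), 0.0002) (np.float64(0.008), 0.0) (np.float64(0.01), 0.0002) (np.float64(0.012), None) (np.float64(0.014), 0.031) (np.float64(0.016), 0.0329) (np.float64(0.018), 0.0351) (np.float64(0.02), 0.0356) (np.float64(0.022), 0.0355) (np.float64(0.024), 0.0469) (np.float64(0.026), 0.0452) (np.float64(0.028), 0.0443) (np.float64(0.03), 0.0451) (np.float64(0.032), 0.045) (np.float64(0.034), 0.0449)
```

Call:
servo_tool:
  plan:
    - [[-2,-20,0,0.8],[-2,-40,0,0],[-2,-40,0,0],[-2,-40,0,0],[-2,-40,0,0],[-2,-40,0,0],[-2,-40,0,0],[-2,-40,0,0],[-2,-31,0,0],[0,0,0,0],[0,0,0,0],[0,0,0,0]]

```text
time_s: 3.8
eef_pos: [0.4981, -0.2892, 0.2989]
ee_rot: [0.096, 0.995, 0.0, 0.0]
wrist_force: [-0.6, 0.6, -0.1]
opening: 0.0919
gripper_force: 0.0
```

Run:
```python
from h import *
np.set_printoptions(suppress=True,precision=4)
a=np.load('rack.npz'); O=a['O']+.004*a['R'][:,0]; np.savez('rack.npz',R=a['R'],O=O); print(O)
d=grab('wrist'); P=pts(d); o=robot.get_obs(); print(o['eef_pos'],o['ee_rot'],o['qpos'])
im=d['pixels'].astype(int)
m=((P[...,2]>.092)&(P[...,2]<.11)&(d['range_z']>0)).astype(np.uint8); m[230:]=0
N,l,s,ce=cv2.connectedComponentsWithStats(m)
for i in range(1,N):
    if s[i,4]>60: w=P[l==i]; print(ce[i],s[i,4],'med',np.median(w,0),'mid',(np.percentile(w,2,0)+np.percentile(w,98,0))/2,np.ptp(w,0),im[l==i].mean(0))
cv2.imwrite('pics/wrist3.png',d['pixels'])
```

```text
[0.5742 0.0384 0.0387]
[ 0.4982 -0.2892  0.2989] [0.0962 0.9954 0.     0.0002] [-0.7357  0.1183  1.4761  0.0003  1.5469 -2.1137]
[357.3782  88.8256] 476 med [ 0.4306 -0.1545  0.0942] mid [ 0.4309 -0.1544  0.0942] [0.0271 0.0272 0.0045] [34.3382 68.1345 26.2731]
[274.9634 117.6796] 465 med [ 0.4439 -0.2521  0.1001] mid [ 0.4439 -0.252   0.0999] [0.0275 0.0274 0.0086] [23.0129 22.4301 24.3806]
[467.873  154.4137] 307 med [ 0.5297 -0.0373  0.101 ] mid [ 0.5276 -0.0332  0.1011] [0.038  0.0203 0.0178] [14.4951 27.9805 47.0977]
[203.9907 164.2651] 430 med [ 0.4809 -0.3447  0.1   ] mid [ 0.4811 -0.3447  0.0977] [0.0274 0.0269 0.0099] [40.3674 39.314  41.3023]
[455.2192 180.758 ] 438 med [ 0.5613 -0.0476  0.0932] mid [ 0.5619 -0.0457  0.0936] [0.0314 0.1343 0.0042] [152.5    149.6142 151.6575]
```

View pics/wrist3.png

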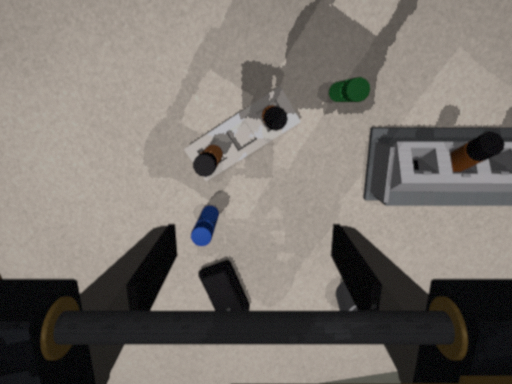

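The picture shows the two black-capped spares in the white holder at (275,118) and (204,163). The blue decoy is at (204,225), the green one at (350,90), and the mouse at (225,285). The spares measure 99.8 mm apart with tops at z=0.100, which matches. I'll grip spare 1 first.

Call:
servo_tool:
  plan:
    - [[30,13,0,0],[30,13,0,0],[0,0,40,0],[0,0,40,0],[0,0,40,0],[0,0,40,0],[0,0,34,0],[0,0,20,0],[0,0,10,0],[0,0,0,0],[0,0,0,0]]
  fingers: 75

```text
time_s: 4.95
eef_pos: [0.445, -0.2537, 0.0759]
ee_rot: [0.097, 0.995, -0.001, 0.001]
wrist_force: [0.6, -0.2, 0.3]
opening: 0.0747
gripper_force: 0.0
```

Call:
servo_tool:
  plan:
    - [[0,0,0,0],[0,0,0,0],[0,0,0,0],[0,0,0,0],[0,0,0,0],[0,0,0,0],[0,0,0,0],[0,0,0,0]]
  fingers: 20
  grip_force: 20

```text
time_s: 5.75
eef_pos: [0.4442, -0.2535, 0.0746]
ee_rot: [0.097, 0.995, 0.0, -0.0]
wrist_force: [0.1, 0.1, 0.7]
opening: 0.0275
gripper_force: 20.0
```

```bash
cat > way.py <<'E'
from h import *
np.set_printoptions(suppress=True,precision=4)
a=np.load('rack.npz'); RK,O=a['R'],a['O']
def tcp(yc,phi,K,L):
    "TCP for vial leaning phi deg past the cell axis (30 = vertical), bevel corner s=7,r=14 at rack (x,z)=K, gripped L up the axis"
    p=np.radians(phi); ax=np.array([np.sin(p),np.cos(p)]); pe=np.array([np.cos(p),-np.sin(p)])
    G=np.array(K)+(L-.007)*ax+.014*pe
    return O+RK@np.array([G[0],yc,G[1]])-[0,0,.019]
def tool(delta,q):
    from scipy.spatial.transform import Rotation as Q
    return Q.from_quat(q).inv().apply(delta)*1000
E
python3 - <<'E'
from way import *
o=robot.get_obs(); q=o['ee_rot']; p=o['eef_pos']; L=.0876; print(p,q)
W=[tcp(-.120,30,(-.0135,.063),L)]+[tcp(-.120,30-30*t,(-.0138-.0007*min(1,t*4),.043-.005*t),L) for t in np.linspace(0,1,7)]
for i,w in enumerate(W): print(w,tool(w-(p if i==0 else W[i-1]),q))
E
```

```text
[ 0.4442 -0.2535  0.0746] [ 0.097   0.9953  0.     -0.    ]
[ 0.5225 -0.0738  0.1481] [-42.1219 191.4039 -73.4399]
[ 0.532  -0.0757  0.1306] [-9.7403  0.0087 17.4705]
[ 0.5251 -0.0743  0.1306] [ 7.0655 -0.0068  0.0416]
[ 0.5183 -0.073   0.13  ] [ 6.9161 -0.0067  0.5453]
[ 0.5117 -0.0717  0.129 ] [ 6.7124 -0.0065  1.0512]
[ 0.5052 -0.0704  0.1273] [ 6.6566 -0.0065  1.6713]
[ 0.4988 -0.0691  0.125 ] [ 6.5469 -0.0064  2.2842]
[ 0.4925 -0.0679  0.1221] [ 6.3842 -0.0062  2.8851]
```

Call:
servo_tool:
  plan:
    - [[0,0,-25,0],[0,0,-35,0],[0,0,-40,0],[0,0,-25,0],[-8,38,0,0],[-8,38,0,0],[-8,38,0,0],[-8,38,0,0],[-10,39.4,0,0],[0,0,0,0],[0,0,25,0],[0,0,20,0],[0,0,6.5,0],[0,0,0,0],[0,0,0,0],[0,0,0,0]]

```text
time_s: 7.35
eef_pos: [0.5231, -0.0744, 0.1494]
ee_rot: [0.097, 0.995, -0.0, 0.001]
wrist_force: [0.3, 0.2, -0.6]
opening: 0.0275
gripper_force: 20.0
```

Run:
```python
from way import *
o=robot.get_obs(); print(o['eef_pos'],o['ee_rot'],o['wrist_force'],o['opening'])
W=tcp(-.120,30,(-.0135,.063),.0876); print(W,tool(W-o['eef_pos'],o['ee_rot']))
d=grab('wrist'); cv2.imwrite('pics/wrist4.png',d['pixels'])
```

```text
[ 0.5231 -0.0744  0.1494] [ 0.0972  0.9953 -0.0003  0.0011] [ 0.3396  0.1731 -0.5872] 0.027453768981486326
[ 0.5225 -0.0738  0.1481] [0.7511 0.4471 1.3455]
```

View pics/wrist4.png

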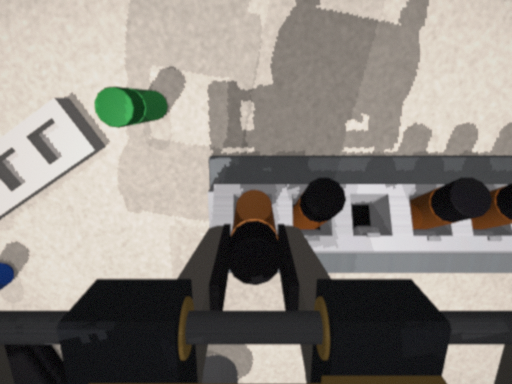

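The vial hangs upright between the fingers at (255,245), above cell 1, with its cap top visible. Next I lower its foot into the mouth at low grip force, then swing the top toward the robot.

Call:
servo_tool:
  plan:
    - [[-4,0.4,8,0],[-5,0,10.5,0],[0,0,0,0],[0,0,0,0]]
  grip_force: 12

```text
time_s: 7.8
eef_pos: [0.5318, -0.0754, 0.1291]
ee_rot: [0.097, 0.995, -0.0, 0.0]
wrist_force: [1.7, -1.0, -1.7]
opening: 0.0278
gripper_force: 12.0
```

Call:
servo_tool:
  plan:
    - [[3.5,0,0,0],[3.5,0,0,0],[3.5,0,0.2,0],[3.5,0,0.3,0],[3.4,0,0.5,0],[3.4,0,0.5,0],[0,0,0,0],[0,0,0,0]]

```text
time_s: 8.6
eef_pos: [0.5103, -0.071, 0.1282]
ee_rot: [0.097, 0.995, 0.0, -0.001]
wrist_force: [-1.0, -0.2, 6.7]
opening: 0.0279
gripper_force: 12.0
```

```bash
cat >> way.py <<'E'
def tilt(show=None):
    "lean of the held cap's top face (deg off vertical, toward the robot), from the wrist range"
    d=grab('wrist'); P=pts(d); o=robot.get_obs(); e=o['eef_pos']
    m=(d['pixels'].max(-1)<70)&(d['range_z']>0)&(np.hypot(P[...,0]-e[0]+.0,P[...,1]-e[1])<.045)&(P[...,2]>e[2]+.008)&(P[...,2]<e[2]+.05)
    q=P[m]; k=np.abs((q-e)@RK[:,1])<.011; q=q[k]
    rng=np.random.default_rng(0); best=None
    for _ in range(300):
        a,b,c=q[rng.choice(len(q),3)]; n=np.cross(b-a,c-a); L=np.linalg.norm(n)
        if L<2e-5 or abs(n[2])/L<.5: continue
        kk=np.abs((q-a)@(n/L))<.0012
        if best is None or kk.sum()>best.sum(): best=kk
    r=q[best]; c=r.mean(0); n=np.linalg.svd(r-c,full_matrices=False)[2][2]; n*=np.sign(n[2])
    nr=n@RK; ctr=(r.min(0)+r.max(0))/2
    print('cap',len(r),'of',len(q),'lean',np.degrees(np.arctan2(-n@np.r_[RK[:2,0]/np.hypot(*RK[:2,0]),0],n[2])),'mid (rack)',(ctr-O)@RK*1000,'foot (rack)',(ctr-.095*n-O)@RK*1000)
    print('tcp',e,'F',o['wrist_force'],'q',o['ee_rot'],'open',o['opening'],'t',o['time_s'])
    if show: cv2.imwrite(show,d['pixels'])
E
python3 -c "from way import *; tilt('pics/wrist5.png')"
```

```text
cap 1836 of 2078 lean 17.043444147253847 mid (rack) [  19.3165 -119.1307  122.2189] foot (rack) [  -1.9834 -119.6176   29.6388]
tcp [ 0.5103 -0.0711  0.1283] F [-1.4173 -1.0648  5.772 ] q [ 0.097   0.9953  0.     -0.0006] open 0.02774059947464975 t 8.65
```

Pivoting works: the lean is 17° and the foot is where planned. I'll continue.

Call:
servo_tool:
  plan:
    - [[3.4,0,0.3,0],[3.4,0,0.4,0],[3.4,0,0.6,0],[3.4,0,0.8,0],[3.4,0,0.9,0],[3.2,0,1,0],[0,0,0,0],[0,0,0,0]]

```text
time_s: 9.45
eef_pos: [0.4905, -0.067, 0.1238]
ee_rot: [0.097, 0.995, 0.0, -0.001]
wrist_force: [1.6, -1.2, -0.3]
opening: 0.0278
gripper_force: 12.0
```

```bash
python3 -c "from way import *; tilt('pics/wrist6.png')"
```

```text
cap 1866 of 2047 lean 33.21674274987299 mid (rack) [  -4.1424 -119.1149  128.4635] foot (rack) [   1.1883 -119.7599   33.6154]
tcp [ 0.4906 -0.067   0.1238] F [ 0.6315 -0.5517 -1.6101] q [ 0.097   0.9953  0.0001 -0.0006] open 0.027699535492096344 t 9.5
```

View pics/wrist6.png

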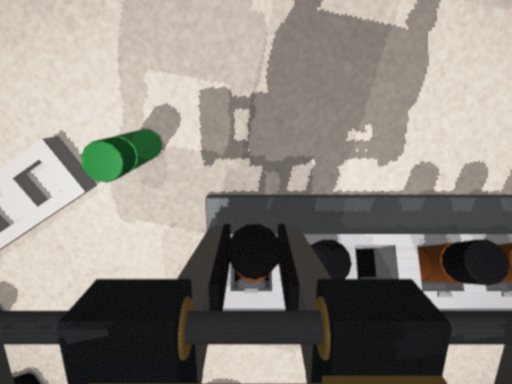

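Lean is 33° with the foot just above the clip at z=34 mm. The cap sits at (254,250), clear of vial 2's cap at (330,260). I'll firm up the grip and push along the cell axis, easing the lean back.

Call:
servo_tool:
  plan:
    - [[0,0,0,0],[0,0,0,0],[-1.6,0,1.3,0],[-1.6,0,1.3,0],[-1.6,0,1.3,0],[0,0,0,0]]
  grip_force: 30

```text
time_s: 10.1
eef_pos: [0.4946, -0.0679, 0.1196]
ee_rot: [0.097, 0.995, 0.0, -0.002]
wrist_force: [-4.0, 0.8, -0.1]
opening: 0.0269
gripper_force: 30.0
```

Call:
servo_tool:
  plan:
    - [[-1,0,1.7,0],[-1,0,1.7,0],[-1,0,1.7,0],[0,0,0,0]]

```text
time_s: 10.5
eef_pos: [0.498, -0.0685, 0.1146]
ee_rot: [0.097, 0.995, 0.0, -0.001]
wrist_force: [-2.8, 0.2, -1.1]
opening: 0.0273
gripper_force: 30.0
```

```bash
python3 -c "from way import *; tilt()"
```

```text
cap 1871 of 2022 lean 31.361474215901957 mid (rack) [  -1.6449 -119.1804  116.4646] foot (rack) [   0.6123 -119.2607   21.4915]
tcp [ 0.498  -0.0685  0.1145] F [-4.2318 -0.2153 -0.5835] q [ 0.097   0.9953  0.0001 -0.0009] open 0.02750030008516014 t 10.55
```

Call:
servo_tool:
  plan:
    - [[-1,0,1.7,0],[-1,0,1.7,0],[-1,0,1.7,0],[0,0,0,0]]

```text
time_s: 10.95
eef_pos: [0.5011, -0.0692, 0.1095]
ee_rot: [0.097, 0.995, 0.0, -0.001]
wrist_force: [-2.6, -0.5, -1.8]
opening: 0.0274
gripper_force: 30.0
```

Call:
servo_tool:
  plan:
    - [[-1,0,1.7,0],[-1,0,1.7,0],[-1,0,1.7,0],[0,0,0,0]]

```text
time_s: 11.35
eef_pos: [0.5042, -0.0698, 0.1045]
ee_rot: [0.097, 0.995, 0.0, -0.001]
wrist_force: [-3.6, -0.2, -1.6]
opening: 0.0271
gripper_force: 30.0
```

```bash
python3 -c "from way import *; tilt('pics/wrist7.png')"
```

```text
cap 1885 of 2016 lean 31.829600330683736 mid (rack) [  -1.2216 -119.1693  104.8729] foot (rack) [   1.8114 -119.4743    9.9218]
tcp [ 0.5042 -0.0698  0.1045] F [-3.9327 -0.1068 -1.9471] q [ 0.097   0.9953  0.0001 -0.0005] open 0.0275568893480194 t 11.4
```

View pics/wrist7.png

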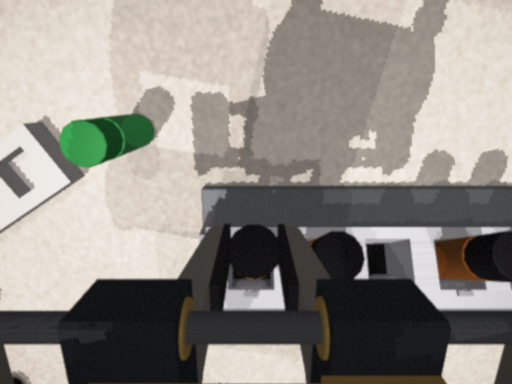

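The vial is 10 mm above the floor with the finger clear of vial 2's cap at (337,258). I'll keep going to the floor in small steps.

Call:
servo_tool:
  plan:
    - [[-1,0,1.7,0],[-1,0,1.7,0],[-1,0,1.7,0],[-0.8,0,1.3,0],[0,0,0,0]]

```text
time_s: 11.9
eef_pos: [0.508, -0.0706, 0.0982]
ee_rot: [0.097, 0.995, 0.0, -0.0]
wrist_force: [-3.3, -0.8, -2.2]
opening: 0.0271
gripper_force: 30.0
```

Call:
servo_tool:
  plan:
    - [[-0.5,0,0.9,0],[-0.5,0,0.9,0],[0,0,0,0]]

```text
time_s: 12.2
eef_pos: [0.5089, -0.0708, 0.0965]
ee_rot: [0.097, 0.995, 0.0, -0.0]
wrist_force: [-5.2, -0.4, -0.8]
opening: 0.0272
gripper_force: 30.0
```

```bash
python3 -c "from way import *; tilt()"
```

```text
cap 1862 of 2011 lean 31.78142780488066 mid (rack) [  -1.0147 -119.2404   95.344 ] foot (rack) [   1.9385 -120.0049    0.393 ]
tcp [ 0.5089 -0.0707  0.0965] F [-5.1152 -0.9371  0.5128] q [ 0.097   0.9953  0.     -0.0004] open 0.02706790423123637 t 12.25
```

Call:
servo_tool:
  plan:
    - [[-0.4,0,0.7,0],[-0.4,0,0.7,0],[0,0,0,0]]

```text
time_s: 12.55
eef_pos: [0.5095, -0.0709, 0.0958]
ee_rot: [0.097, 0.995, 0.0, -0.001]
wrist_force: [-8.1, -0.5, 6.0]
opening: 0.0276
gripper_force: 30.0
```

Call:
servo_tool:
  plan:
    - [[-0.4,0,0.7,0],[-0.4,0,0.7,0],[0,0,0,0]]

```text
time_s: 12.85
eef_pos: [0.5096, -0.0709, 0.0957]
ee_rot: [0.097, 0.995, 0.0, -0.002]
wrist_force: [-15.3, 1.6, 17.7]
opening: 0.0277
gripper_force: 30.0
```

Bottomed hard, about 23 N along the axis. I'll relax, release by a small opening, rise and check.

Call:
servo_tool:
  plan:
    - [[0.6,0,-1,0],[0,0,0,0]]

```text
time_s: 13.05
eef_pos: [0.5095, -0.0709, 0.0958]
ee_rot: [0.097, 0.995, -0.0, -0.001]
wrist_force: [-10.1, 0.0, 8.2]
opening: 0.0276
gripper_force: 30.0
```

Call:
servo_tool:
  plan:
    - [[0,0,0,0],[0,0,0,0],[0,0,0,0]]
  fingers: 30.5

```text
time_s: 13.35
eef_pos: [0.5114, -0.0712, 0.0954]
ee_rot: [0.097, 0.995, -0.0, 0.001]
wrist_force: [0.6, -0.4, 0.9]
opening: 0.0304
gripper_force: 0.0
```

Call:
servo_tool:
  plan:
    - [[0,0,-5,0],[0,0,-10,0],[0,0,-20,0],[0,0,-30,0],[0,0,-40,0],[0,0,-40,0],[0,0,-40,0],[0,0,0,0],[0,0,0,0]]

```text
time_s: 14.25
eef_pos: [0.5109, -0.0712, 0.2815]
ee_rot: [0.097, 0.995, -0.0, 0.002]
wrist_force: [0.3, -0.6, -1.6]
opening: 0.0306
gripper_force: 0.0
```

```bash
cat >> way.py <<'E'
def rackcaps():
    d=grab('wrist'); P=pts(d); q=(P-O)@RK
    m=((q[...,2]>.085)&(q[...,2]<.105)&(abs(q[...,0])<.03)&(abs(q[...,1])<.16)&(d['range_z']>0)).astype(np.uint8)
    N,l,s,ce=cv2.connectedComponentsWithStats(m)
    for i in range(1,N):
        if s[i,4]>60:
            w=q[l==i]; t=w[w[:,2]>np.percentile(w[:,2],60)-.004]; c=t.mean(0); n=np.linalg.svd(t-c,full_matrices=False)[2][2]; n*=np.sign(n[2])
            print(ce[i].round(),s[i,4],'med',np.median(t,0)*1000,'n',n)
    o=robot.get_obs(); print('tcp',o['eef_pos'],o['ee_rot'],o['time_s'],o['wrist_force'])
    return d
E
python3 -c "
from way import *
rackcaps()"
```

```text
[254. 171.] 540 med [  -0.4751 -117.8717   95.0802] n [-0.0012  0.0061  1.    ]
[428. 171.] 610 med [ 0.1109 70.0037 95.5871] n [ 0.0084 -0.0224  0.9997]
[472. 172.] 642 med [  0.6617 117.987   95.6359] n [ 0.0095 -0.0346  0.9994]
[296. 172.] 539 med [  1.4321 -72.7108  95.4404] n [ 0.0203 -0.0062  0.9998]
[384. 172.] 581 med [ 1.4476 22.7838 95.3781] n [ 0.0221 -0.0159  0.9996]
tcp [ 0.5101 -0.0709  0.2797] [ 0.097   0.9953  0.0001 -0.    ] 14.3 [ 0.061   0.3393 -1.0222]
```

Vial seated in cell 1 (cap top at z=95.1 mm, axis aligned), with the neighbours unmoved. Now the second spare.

Call:
servo_tool:
  plan:
    - [[-3,-34,0,0],[-3,-40,0,0],[-3,-40,0,0],[-3,-40,0,0],[-3,-40,0,0],[-3,-40,0,0],[-6,-40,0,0],[0,0,35,0],[0,0,40,0],[0,0,40,0],[0,0,40,0],[0,0,25,0],[0,0,15,0],[0,0,10,0],[0,0,0,0],[0,0,0,0]]
  fingers: 75

```text
time_s: 15.9
eef_pos: [0.4815, -0.3451, 0.076]
ee_rot: [0.097, 0.995, -0.001, 0.001]
wrist_force: [-0.4, 0.1, -0.2]
opening: 0.0747
gripper_force: 0.0
```

```bash
python3 -c "
from way import *
o=robot.get_obs(); print(o['eef_pos'],tool(np.array([.481,-.3447,.0746])-o['eef_pos'],o['ee_rot']),o['wrist_force'])"
```

```text
[ 0.4815 -0.3451  0.076 ] [0.5491 0.3181 1.4141] [-0.3964  0.0872 -0.1871]
```

Call:
servo_tool:
  plan:
    - [[0,0,0,0],[0,0,0,0],[0,0,0,0],[0,0,0,0],[0,0,0,0],[0,0,0,0],[0,0,0,0],[0,0,0,0]]
  fingers: 20
  grip_force: 20

```text
time_s: 16.7
eef_pos: [0.4809, -0.3445, 0.0749]
ee_rot: [0.097, 0.995, 0.0, 0.0]
wrist_force: [0.4, 0.7, 0.6]
opening: 0.0276
gripper_force: 20.0
```

```bash
python3 -c "
from way import *
o=robot.get_obs(); p=o['eef_pos'];q=o['ee_rot'];L=p[2]+.019-.006; print(p,q,L,o['opening'])
W=tcp(-.0245,30,(-.0135,.063),L); print(W,tool(W-p,q))"
```

```text
[ 0.4809 -0.3445  0.0749] [0.097  0.9953 0.     0.    ] 0.08790928628725565 0.027577619725594645
[0.5408 0.0199 0.1484] [ 11.5699 369.128  -73.4711]
```

Call:
servo_tool:
  plan:
    - [[0,0,-25,0],[0,0,-40,0],[0,0,-40,0],[0,0,-40,0],[1.3,41,0,0],[1.3,41,0,0],[1.3,41,0,0],[1.3,41,0,0],[1.3,41,0,0],[1.3,41,0,0],[1.3,41,0,0],[1.3,41,0,0],[1.2,41.1,0,0],[0,0,0,0],[0,0,0,0],[0,0,0,0]]

```text
time_s: 18.3
eef_pos: [0.5406, 0.019, 0.2197]
ee_rot: [0.097, 0.995, -0.0, -0.0]
wrist_force: [0.4, 0.6, -0.8]
opening: 0.0277
gripper_force: 20.0
```

```bash
python3 -c "
from way import *
o=robot.get_obs(); p=o['eef_pos'];q=o['ee_rot']; L=.0879
W=tcp(-.0245,30,(-.0135,.063),L); print(p,tool(W-p,q)); tilt()"
```

```text
[0.5406 0.019  0.2197] [-0.0958  1.0479 71.2867]
cap 1658 of 2220 lean 0.3685676995470877 mid (rack) [ 78.9985 -24.929  192.5718] foot (rack) [ 32.0318 -26.0069 110.0008]
tcp [0.5406 0.0187 0.2197] F [ 0.8336  0.4477 -0.9634] q [ 0.0978  0.9952 -0.0002 -0.0002] open 0.02735934060385039 t 18.35
```

Call:
servo_tool:
  plan:
    - [[0,0.5,25,0],[0,0,30,0],[0,0,16,0],[0,0,0,0],[-4,0,8,0],[-5.4,0,9.5,0],[0,0,0,0],[0,0,0,0]]
  grip_force: 12

```text
time_s: 19.15
eef_pos: [0.5506, 0.0181, 0.1314]
ee_rot: [0.097, 0.995, -0.0, 0.0]
wrist_force: [1.1, -1.3, -3.5]
opening: 0.0277
gripper_force: 12.0
```

Call:
servo_tool:
  plan:
    - [[3.5,0,0,0],[3.5,0,0,0],[3.5,0,0.2,0],[3.5,0,0.3,0],[3.4,0,0.4,0],[3.4,0,0.5,0],[0,0,0,0],[0,0,0,0]]

```text
time_s: 19.95
eef_pos: [0.5292, 0.0229, 0.1299]
ee_rot: [0.097, 0.995, 0.0, -0.001]
wrist_force: [-0.8, -0.2, 4.6]
opening: 0.0273
gripper_force: 12.0
```

```bash
python3 -c "from way import *; tilt()"
```

```text
cap 1831 of 2069 lean 15.82331176404397 mid (rack) [ 21.6279 -23.3574 122.0726] foot (rack) [ -1.6388 -23.4241  29.9658]
tcp [0.5293 0.0229 0.1299] F [-0.808  -0.2025  4.2547] q [ 0.097   0.9953  0.0002 -0.0005] open 0.027669421928752 t 20.0
```

Call:
servo_tool:
  plan:
    - [[3.3,-0.2,0.2,0],[3.3,-0.2,0.4,0],[3.3,-0.2,0.6,0],[3.2,-0.2,0.8,0],[3.2,-0.2,0.9,0],[2.2,-0.2,0.7,0],[0,0,0,0],[0,0,0,0]]

```text
time_s: 20.8
eef_pos: [0.5109, 0.025, 0.1261]
ee_rot: [0.097, 0.995, -0.0, -0.001]
wrist_force: [0.5, 0.7, -1.1]
opening: 0.0279
gripper_force: 12.0
```

```bash
python3 -c "from way import *; tilt('pics/wrist8.png')"
```

```text
cap 1847 of 1989 lean 30.089545643695136 mid (rack) [  0.8174 -24.9171 127.9614] foot (rack) [  0.9658 -23.9317  32.9667]
tcp [0.5109 0.025  0.1261] F [ 0.7304  0.0432 -1.3212] q [ 0.097   0.9953 -0.0001 -0.0005] open 0.027769014717168 t 20.85
```

View pics/wrist8.png

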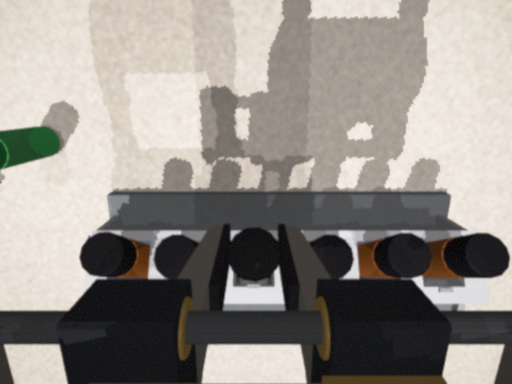

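The lean is 30.1°. The cap at (255,252) is centred between its neighbours' caps at (178,255) and (331,255). Pushing in.

Call:
servo_tool:
  plan:
    - [[0,0,0,0],[0,0,0,0],[-0.8,0,1.8,0],[-0.9,0,1.8,0],[-1,0,1.7,0],[-1,0,1.7,0],[0,0,0,0]]
  grip_force: 30

```text
time_s: 21.55
eef_pos: [0.5149, 0.0243, 0.12]
ee_rot: [0.097, 0.995, -0.0, -0.0]
wrist_force: [-2.3, -0.5, 3.1]
opening: 0.0274
gripper_force: 30.0
```

Call:
servo_tool:
  plan:
    - [[-1,0,1.7,0],[-1,0,1.7,0],[-1,0,1.7,0],[0,0,0,0]]

```text
time_s: 21.95
eef_pos: [0.518, 0.0237, 0.1144]
ee_rot: [0.097, 0.995, 0.0, 0.0]
wrist_force: [0.1, 0.3, 1.3]
opening: 0.0275
gripper_force: 30.0
```

Call:
servo_tool:
  plan:
    - [[-1,0,1.7,0],[-1,0,1.7,0],[-1,0,1.7,0],[0,0,0,0]]

```text
time_s: 22.35
eef_pos: [0.5209, 0.0231, 0.1091]
ee_rot: [0.097, 0.995, 0.0, 0.0]
wrist_force: [-1.0, 0.0, 0.9]
opening: 0.027
gripper_force: 30.0
```

```bash
python3 -c "from way import *; tilt(); rackcaps()"
```

```text
cap 1826 of 1977 lean 29.515026401051607 mid (rack) [  1.6214 -24.8059 108.0376] foot (rack) [  0.8173 -24.238   13.0427]
tcp [0.5209 0.0231 0.1091] F [0.0156 0.1433 1.0096] q [0.097  0.9953 0.     0.0001] open 0.027039745458662882 t 22.4
[219. 231.] 300 med [-10.0246 -43.2474 100.8838] n [-0.8587  0.0071  0.5124]
[288. 231.] 301 med [ -9.9954  -4.6291 100.3206] n [-0.8435 -0.0857  0.5303]
[ 87. 252.] 2229 med [  -0.778  -117.0818   94.769 ] n [-0.023   0.0318  0.9992]
[422. 253.] 2280 med [ 0.0407 70.3927 95.4269] n [-0.0047 -0.0275  0.9996]
[496. 252.] 1512 med [ -0.7078 112.2141  95.2408] n [-0.0053 -0.1072  0.9942]
[167. 253.] 1902 med [  0.3977 -72.1285  95.1634] n [-0.0022  0.0047  1.    ]
[339. 253.] 1867 med [ 0.4856 23.7385 95.2098] n [ 0.0016 -0.003   1.    ]
tcp [0.5209 0.0231 0.1091] [0.097  0.9953 0.     0.0001] 22.45 [-0.3841 -0.5848  2.276 ]
```

Going well and the neighbours are unmoved. 13 mm remain.

Call:
servo_tool:
  plan:
    - [[-1,0,1.7,0],[-1,0,1.7,0],[-1,0,1.7,0],[-1,0,1.7,0],[-1,0,1.7,0],[0,0,0,0]]

```text
time_s: 23.05
eef_pos: [0.5256, 0.0222, 0.1005]
ee_rot: [0.097, 0.995, -0.0, -0.0]
wrist_force: [-0.9, 0.0, 2.3]
opening: 0.0274
gripper_force: 30.0
```

Call:
servo_tool:
  plan:
    - [[-0.6,0,1,0],[-0.5,0,0.9,0],[-0.4,0,0.7,0],[0,0,0,0]]

```text
time_s: 23.45
eef_pos: [0.527, 0.0219, 0.098]
ee_rot: [0.097, 0.995, 0.0, -0.0]
wrist_force: [-1.6, 0.4, 3.0]
opening: 0.0275
gripper_force: 30.0
```

Call:
servo_tool:
  plan:
    - [[-0.4,0,0.7,0],[-0.4,0,0.7,0],[0,0,0,0]]

```text
time_s: 23.75
eef_pos: [0.5275, 0.0218, 0.0971]
ee_rot: [0.097, 0.995, 0.0, -0.001]
wrist_force: [-5.3, 1.3, 9.1]
opening: 0.027
gripper_force: 30.0
```

Call:
servo_tool:
  plan:
    - [[-0.4,0,0.7,0],[-0.4,0,0.7,0],[0,0,0,0]]

```text
time_s: 24.05
eef_pos: [0.5277, 0.0218, 0.0971]
ee_rot: [0.097, 0.995, -0.0, -0.002]
wrist_force: [-13.5, 1.6, 20.7]
opening: 0.0275
gripper_force: 30.0
```

```bash
python3 -c "from way import *; tilt()"
```

```text
cap 1840 of 1979 lean 29.56369014194298 mid (rack) [  1.4279 -24.8117  94.3627] foot (rack) [  0.7045 -23.9963  -0.631 ]
tcp [0.5277 0.0218 0.0971] F [-12.4267   1.721   20.7158] q [ 0.0968  0.9953 -0.     -0.0017] open 0.02742027252137557 t 24.1
```

Home on the floor. Relax, release, rise.

Call:
servo_tool:
  plan:
    - [[0.6,0,-1,0],[0,0,0,0]]

```text
time_s: 24.3
eef_pos: [0.5275, 0.0218, 0.0971]
ee_rot: [0.097, 0.995, -0.0, -0.001]
wrist_force: [-8.1, 1.4, 12.3]
opening: 0.0269
gripper_force: 30.0
```

Call:
servo_tool:
  plan:
    - [[0,0,0,0],[0,0,0,0],[0,0,0,0]]
  fingers: 30.5

```text
time_s: 24.6
eef_pos: [0.5282, 0.0216, 0.0959]
ee_rot: [0.097, 0.995, -0.0, -0.0]
wrist_force: [0.4, 0.3, 0.3]
opening: 0.0306
gripper_force: 0.0
```

Call:
servo_tool:
  plan:
    - [[0,0,-5,0],[0,0,-10,0],[0,0,-20,0],[0,0,-30,0],[0,0,-40,0],[0,0,-40,0],[0,0,-40,0],[0,0,0,0],[0,0,0,0],[0,0,0,0],[0,0,0,0]]

```text
time_s: 25.7
eef_pos: [0.5273, 0.0218, 0.2795]
ee_rot: [0.097, 0.995, 0.0, -0.002]
wrist_force: [0.6, 0.4, -0.4]
opening: 0.0305
gripper_force: 0.0
```

```bash
python3 -c "
from way import *
d=rackcaps(); cv2.imwrite('pics/wrist9.png',d['pixels'])"
```

```text
[167. 174.] 560 med [  -0.6028 -117.4424   94.8784] n [0.0018 0.0218 0.9998]
[209. 175.] 547 med [  1.3618 -71.7501  95.3292] n [0.0225 0.0085 0.9997]
[253. 175.] 540 med [  1.3755 -24.3989  94.9064] n [ 0.0236 -0.004   0.9997]
[297. 175.] 549 med [ 1.4318 23.5376 95.4044] n [ 0.022  -0.0056  0.9997]
[341. 175.] 566 med [ 0.6388 71.0114 95.7188] n [ 0.0106 -0.0196  0.9998]
[386. 175.] 588 med [  0.6858 118.5661  95.6144] n [ 0.015  -0.0274  0.9995]
tcp [0.5274 0.0218 0.2797] [ 0.097   0.9953  0.0001 -0.0015] 25.75 [-0.6282  0.3131 -0.5147]
```

View pics/wrist9.png

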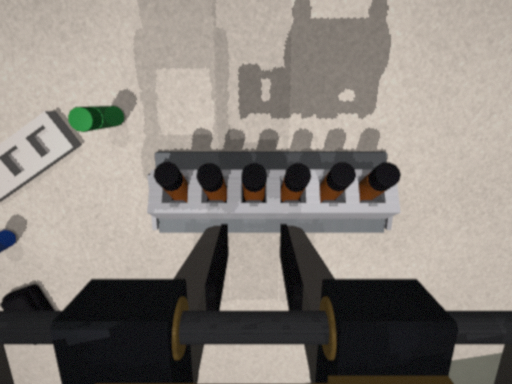

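All six caps (columns 167–386, row about 175) stand at the same 95 mm height and in line, and the gripper is clear. Handing in.

```bash
python3 -c "
from plant import robot
print(robot.job_done())"
```

```text
the job is handed in; nothing more can be done
None
```

I filled empty cells 1 and 3 with the two spares, pushed both fully home and released them, and handed the job in at about 26 s; in the last image all six caps were level and in line, but the hand-in returned no verdict.

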